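# Pack the cheese wedges head to tail

### The job

One wedge of cheese already lies in the shallow wooden box. Pack the other three wedges from the worktop beside it, alternately head to tail, so that all four lie flat on the floor of the box, side by side, and fill it; keep every wedge the same way up as it lies now. Leave the shakers and the cup where they stand.

Things in the scene. Friction and masses are not known exactly. Their poses are not given: they have to be found in the camera images.
- box_floor (a point): Shallow open wooden box, fixed to the worktop. This point is the centre of its inner floor, 5 mm above the worktop. Inside it measures 72 mm along its x axis and 138 mm along its y axis; the walls are 6 mm thick and their top edge is 18 mm above the worktop (13 mm above the inner floor). z is up. A coffee machine, 0.24 m tall, stands to its left (y above 0.09, x above 0.46).
- wedge_0_grip (a point): The cheese wedge that already lies loose in the box, against the wall at the box's -y side, its axes about parallel to the box's. Same shape and axes as the other wedges.
- wedge_1_grip (a point): Loose cheese wedge lying flat, brown rind on its wide end. From above a right-angled trapezium: 64 mm long, 44 wide at the wide end, 20 at the narrow end, 42 high. Point: half-way up and along, 12 mm from the straight side. x axis: towards the narrow end (end faces at x = -32 and +32, square to x). Straight side at y = -12; slanting side from y = +32 (wide end) to +8 (narrow end). z up.
- wedge_2_grip (a point): Loose cheese wedge, the same as wedge_1 in shape, size and axes, about 90 g. The two parallel end faces can be gripped from above, 64 mm apart, with the fingers at y = 0; this leaves both long sides free.
- wedge_3_grip (a point): Loose cheese wedge, the same as wedge_1. Two wedges, slanting sides together and one turned half round, make a 64 x 64 mm square; four, each turned half round to its neighbour, make 64 x 128 mm.
- salt: Bystander: salt shaker with a grey domed cap, 44 mm across and 90 mm tall, behind the box; origin at the centre of its underside.
- pepper: Bystander: a shaker like the salt shaker; origin at the centre of its underside.
- cup: Bystander: small cream espresso cup with a handle, 63 x 88 x 52 mm; origin at its underside.
Mind the look-alikes: they are no part of the job. What is shaped like the part that bears wedge_1_grip but blue or purple is not meant.

How it is judged:
At the end, for the whole second after the job is handed in: All four wedges lie flat (within 3 deg), same way up as at the start, on the floor of the box (centres 21 mm above it, within 2.5 mm) between its walls, lengths along the box's x axis within 7 deg, alternately head to tail (nothing else fits), at rest; shakers and cup within 30 mm (z of wedge_0_grip in the frame of box_floor between 0.0185 and 0.0235 m and x of wedge_0_grip in the frame of box_floor between -0.006 and 0.006 m and y of wedge_0_grip in the frame of box_floor between -0.06 and 0.06 m and angle between each of wedge_0_grip, wedge_1_grip, wedge_2_grip, wedge_3_grip's own z axis and vertical below 0.052 rad and angle between the x axis of each of wedge_0_grip, wedge_1_grip, wedge_2_grip, wedge_3_grip and the x axis of box_floor, either way round below 0.122 rad and linear speed of each of wedge_0, wedge_1, wedge_2, wedge_3 below 0.01 m/s and z of wedge_1_grip in the frame of box_floor between 0.0185 and 0.0235 m and x of wedge_1_grip in the frame of box_floor between -0.006 and 0.006 m and y of wedge_1_grip in the frame of box_floor between -0.06 and 0.06 m and z of wedge_2_grip in the frame of box_floor between 0.0185 and 0.0235 m and x of wedge_2_grip in the frame of box_floor between -0.006 and 0.006 m and y of wedge_2_grip in the frame of box_floor between -0.06 and 0.06 m and z of wedge_3_grip in the frame of box_floor between 0.0185 and 0.0235 m and x of wedge_3_grip in the frame of box_floor between -0.006 and 0.006 m and y of wedge_3_grip in the frame of box_floor between -0.06 and 0.06 m); the robot touches nothing.
It fails at once if the salt shaker is shifted by more than 30 mm or knocked over (distance of salt from where it was at the start of the episode above 0.03 m or angle between salt's own z axis and vertical above 0.4 rad).
It fails at once if the other shaker is shifted by more than 30 mm or knocked over (distance of pepper from where it was at the start of the episode above 0.03 m or angle between pepper's own z axis and vertical above 0.4 rad).
It fails at once if the cup is shifted by more than 30 mm or knocked over (distance of cup from where it was at the start of the episode above 0.03 m or angle between cup's own z axis and vertical above 0.4 rad).
It also fails if it takes over 61 s, if anything falls off the work surface, if the arm or the gripper's body presses on something with over 40 N, if the wrist force passes 120 N, or if a joint passes its speed limit or range.

### The arm

A 7-joint arm with a two-finger parallel gripper is mounted at the origin on a cart in front of the work surface, level with it; the furniture and walls round the work are solid. World frame = base frame: x ahead of the robot, y to its left, z up, the work surface at z = 0. Lengths are in m, angles in rad, forces in N, time in s.
With the tool pointing down it reaches from about 0.4 to 0.9 m from the base axis. Payload 5.6 kg.
Tool frame: the origin (TCP) lies midway between the tips of the shut fingers; the grasp point (between the pads) lies 19 mm behind it; z points along the fingers, y is the line along which they close (so a half turn about z gives the same grasp; the last joint's range is limited). The gripper opens to 92 mm and grips with 3 to 60 N. Pads are 20 mm wide; open, the fingers measure 128 mm over their backs; the gripper's body (75 mm by 189 mm) begins 69 mm behind the grasp point.
Start: joints at [1.204, 0.468, -0.012, 1.603, 0.006, 1.071, -0.056], TCP at [0.207, -0.616, 0.215] pointing down, gripper open.
Joint ranges: [-2.53, 2.53], [-0.31, 2.02], [-1.57, 1.55], [0.28, 2.44], [-1.29, 4.43], [0.15, 1.84], [-2.92, 2.92]. Speed limits (rad/s): [2.57, 2.57, 3.14, 3.14, 3.14, 3.14, 3.14].

### API

Orientations are given as a 3x3 rotation matrix whose columns are the frame's x, y, z axes.
In Python, from station import env, effector, solver, viewer, workorder, search_frame, tip_of gives the robot as it stands. Calls block until the motion is done:
- env.reach(position, orientation): joint-space move of the TCP to a pose.
- env.movel(position, frame=None, rate=0.15): straight line of the TCP; frame=None keeps the orientation; rate is the mean speed in m/s.
- env.goto_joints(angles): joint-space move.
- effector.release() and effector.grasp(squeeze=None): open the fingers fully, or close them until they stop; squeeze is the grip in N (None keeps the last).
- env.pause(seconds).
- solver.inverse_kinematics(position, orientation): joint angles nearest the present ones, or None.
- env.sense(): the state.
- viewer.read_camera(name): name is "scene" or "top" or "wrist"; returns (picture, depth): 480x640x3 uint8, red, green, blue; 480x640 float32, m along the optical axis (not along the pixel's ray), 0 where there is no reading.
- viewer.camera_info(name): a dict with "intrinsics" (3x3 intrinsics, pixels), "eye" and "rotation" of the camera in the world; the wrist camera has in their place "T_tool_cam" (4x4, takes a point from camera to tool coordinates, whose origin is the TCP and whose axes are the flange's). Camera axes: x right, y up, looking along -z (the intrinsics and any distortion apply to the point x, -y, -z); pixel columns grow to the right and rows downward; lengths in m; the calibration is good to about 2 mm. A picture is of the moment at which its call begins: read the wrist's pose just before it. camera_info takes no time and is no camera call.
A pose or a line that the arm cannot do raises env.PlanningError and nothing moves.
- workorder.finish_job(): hands the job in; it is judged then, once.
Trained networks look in the newest picture that a camera, given by its name, has taken for a name from the list of things; names that differ only in an ending like _2 or _b are one class to them, and where a whole thing is asked for, a point or a joint stands for the part that bears it (a point fixed in the world has none). Each returns a list of dicts, best first, with "score" (0 to 1); they miss things now and then, are a little off and sometimes report something else, mostly with a low value. They report only what shows in the picture. A call takes as long as a camera call. They do not tell look-alikes from the thing itself.
- search_frame(camera, name): "at" ([x, y, z] in m, in world coordinates, good to about 4 mm: the middle of the surface that is visible of it).
- tip_of(camera, name): "at" ([x, y, z] in m, in world coordinates, good to about 4 mm: a listed point, or the origin of a listed thing).
The state is a dict: "t": time; "joint_positions": joint angles; "joint_velocities": joint speeds; "tau": joint torques, N m; "ee_pos": TCP position; "tcp_rot": TCP orientation; "wrist_force": force on the tool from outside, world axes, zero at the start; "moment": the same for the moment, N m; "gripper_width": finger opening in m; "grasp_force": force on a finger pad.
Only numpy, scipy, OpenCV 4.12 (cv2) and the standard library are available. Lean on these libraries where they do the work, as an engineer would, in place of code of your own. Each camera call takes 0.05 s, during which the arm holds its last target. There are 200 camera calls.

## Working session

There is one attempt and no reset: what is moved stays moved. The work goes in short steps, each a Python script; the robot and the scene stay as the last script left them, time stands still between calls to the robot, and variables do not carry over. Pictures are saved under pics/ and viewed, at most 10 in all, crops included, and the job is handed in when it is done.

```bash
ls; mkdir -p pics
python3 - <<'E'
from station import *
import cv2,numpy as np
for c in ["top","scene"]:
    p,d=viewer.read_camera(c); cv2.imwrite(f"pics/{c}0.png",p[:,:,::-1]); np.savez(f"{c}0.npz",p=p,d=d)
    i=viewer.camera_info(c); print(c,i)
    for n in ["box_floor","wedge_1_grip","salt","pepper","cup"]:
        print(n,[(np.round(r["at"],3).tolist(),round(r["score"],2)) for r in tip_of(c,n)])
print(env.sense())
E
```

```text
pics
top {'intrinsics': array([[490.97252328,   0.        , 320.29771866],
       [  0.        , 490.97252328, 242.04407243],
       [  0.        ,   0.        ,   1.        ]]), 'eye': array([ 0.40288966, -0.38169731,  1.24974173]), 'rotation': array([[ 0.02756514,  0.98951614, -0.14176732],
       [-0.99664514,  0.01627207, -0.0802102 ],
       [-0.07706243,  0.14350272,  0.986645  ]])}
box_floor [([0.612, -0.084, 0.004], 0.78)]
wedge_1_grip [([0.402, -0.303, 0.021], 0.9), ([0.388, 0.122, 0.022], 0.79), ([0.414, -0.715, 0.023], 0.63)]
salt [([0.775, 0.042, 0.003], 0.64)]
pepper [([0.784, -0.036, -0.002], 0.61)]
cup [([0.774, -0.164, 0.001], 0.73)]
scene {'intrinsics': array([[624.9485724 ,   0.        , 325.01442152],
       [  0.        , 624.9485724 , 233.90362353],
       [  0.        ,   0.        ,   1.        ]]), 'eye': array([-0.33865712, -1.59475291,  1.26226158]), 'rotation': array([[ 0.82305078,  0.33316337, -0.45998867],
       [-0.56769532,  0.50764403, -0.64808917],
       [ 0.01759093,  0.79454371,  0.6069521 ]])}
box_floor [([0.613, -0.079, 0.011], 0.86)]
wedge_1_gr
[... 397 characters left out ...]
ay([ 1.14855196e-03,  3.12820370e-04,  1.10213405e-03, -1.00255198e-03,
        1.39034814e-03, -1.21394769e-03,  8.45723616e-05]), 'tau': array([-6.13419106e-04, -5.20134115e+01, -1.28805387e-02, -2.43949753e+01,
       -5.67182328e-02,  1.14788680e-02,  2.97345184e-05]), 'ee_pos': array([ 0.20674815, -0.61625119,  0.21460039]), 'tcp_rot': array([[ 9.48080228e-01,  3.18031256e-01, -2.27236769e-05],
       [ 3.18031255e-01, -9.48080228e-01, -4.45610523e-05],
       [-3.57156762e-05,  3.50206132e-05, -9.99999999e-01]]), 'wrist_force': array([0.28192821, 0.20797986, 0.39623527]), 'moment': array([ 0.02336486, -0.04056428,  0.01536814]), 'grasp_force': 0.0, 'gripper_width': 0.09234060483943529}
```

View pics/top0.png

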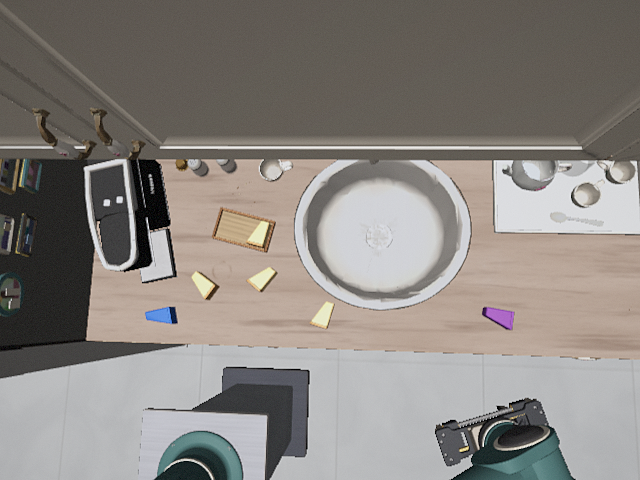

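View pics/scene0.png

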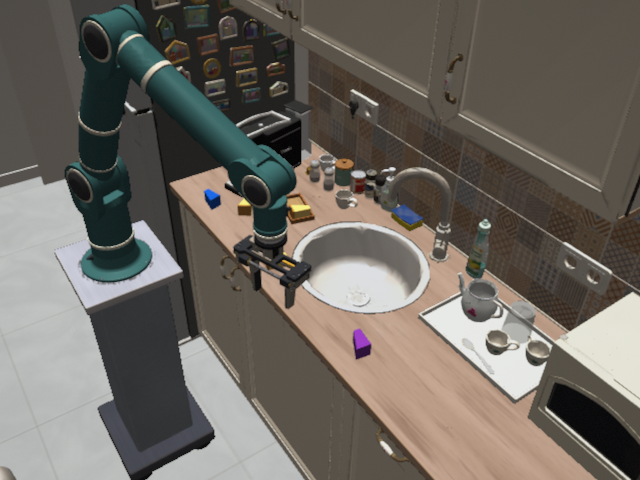

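The top picture shows three loose yellow wedges at (203,285), (262,279) and (322,315). The box is at (243,229), with a yellow wedge in it at (258,234). The look-alikes are blue at (160,315) and purple at (498,318), and they are to be left alone. I'm choosing the three yellow ones. Next I fit their outlines and check them in one crop.

```bash
cat > lib.py <<'E'
import numpy as np, cv2
from scipy.optimize import least_squares
from station import *
def Rz(a): c,s=np.cos(a),np.sin(a); return np.array([[c,-s],[s,c]])
TRAP=np.array([[-32,-12],[32,-12],[32,8],[-32,32]])/1e3   # ccw, wedge frame
def rect(a,b): return np.array([[-a,-b],[a,-b],[a,b],[-a,b]])
def cam(name,s=None):
    i=viewer.camera_info(name)
    if name!="wrist": return i["intrinsics"],i["rotation"],i["eye"]
    T=i["T_tool_cam"]; R=s["tcp_rot"]
    return i["intrinsics"],R@T[:3,:3],s["ee_pos"]+R@T[:3,3]
def rays(uv,K,R):
    uv=np.asarray(uv,float); return np.c_[(uv[:,0]-K[0,2])/K[0,0],-(uv[:,1]-K[1,2])/K[1,1],-np.ones(len(uv))]@R.T
def on_plane(uv,K,R,e,z):
    d=rays(uv,K,R); return (e+d*((z-e[2])/d[:,2])[:,None])[:,:2]
def cloud(dep,K,R,e):
    v,u=np.mgrid[:dep.shape[0],:dep.shape[1]]
    return (e+rays(np.c_[u.ravel(),v.ravel()],K,R)*dep.reshape(-1,1)).reshape(*dep.shape,3)
def project(P,K,R,e):
    q=(np.atleast_2d(P)-e)@R; return np.c_[K[0,0]*q[:,0]/-q[:,2]+K[0,2],-K[1,1]*q[:,1]/-q[:,2]+K[1,2]]
def sd(p,poly):
    a=poly; t=np.roll(poly,-1,0)-a; n=np.c_[t[:,1],-t[:,0]]/np.linalg.norm(t,axis=1)[:,None]
    return np.max((p[:,None]-a[None])@n[0:0].T if 0 else np.einsum('ijk,jk->ij',p[:,None]-a[None],n),axis=1)
def fit(pts,poly,starts,scale=.002):
    best=None; c=pts.mean(0)-0
    for t in starts:
        x0=np.r_[c-Rz(t)@poly.mean(0),t]
        r=least_squares(lambda x:sd((pts-x[:2])@Rz(x[2]),poly),x0,loss="soft_l1",f_scale=scale,x_scale=[.01,.01,.1])
        if best is None or r.cost<best.cost: best=r
    return best.x,np.sqrt(np.mean(best.fun**2))
def wedges(img,dep,K,R,e,ztop=(.042,.047)):
    """trapezium poses of yellow top faces: (x,y,th,ztop,rms)"""
    P=cloud(dep,K,R,e); hsv=cv2.cvtColor(img,cv2.COLOR_RGB2HSV)
    m=((P[...,2]>.036)&(P[...,2]<.056)&(dep>0)&~((hsv[...,0]>95)&(hsv[...,0]<165)&(hsv[...,1]>90))).astype(np.uint8)
    n,lab,st,ce=cv2.connectedComponentsWithStats(m); out=[]
    px=.64*.001*K[0,0]**2
    for i in range(1,n):
        med=np.median(P[lab==i],axis=0); s2=(K[0,0]/(e[2]-med[2]))**2; A=st[i,4]/s2
        if not .0013<A<.0028: continue
        z=ztop[0] if med[2]<.0447 else ztop[1]
        c=max(cv2.findContours((lab==i).astype(np.uint8),cv2.RETR_EXTERNAL,cv2.CHAIN_APPROX_NONE)[0],key=len)[:,0,:]
        p=on_plane(c,K,R,e,z); x,r=fit(p,TRAP,np.arange(8)*np.pi/4)
        out.append((*x,z,r,A,med[2]))
    return out,m
E
python3 - <<'E'
from lib import *
f=np.load("top0.npz"); K,R,e=cam("top"); w,m=wedges(f["p"],f["d"],K,R,e)
im=f["p"][:,:,::-1].copy(); big=cv2.resize(im,None,fx=4,fy=4,interpolation=cv2.INTER_CUBIC)
for x in w:
    print(np.round(x,4))
    q=x[:2]+TRAP@Rz(x[2]).T; uv=project(np.c_[q,np.full(4,x[3])],K,R,e)
    cv2.polylines(big,[np.int32(uv*4+2)],True,(255,0,0),1)
P=cloud(f["d"],K,R,e); print("table z",np.median(P[300:310,220:240,2]))
cv2.imwrite("pics/crop0.png",big[800:1320,680:1400])
i=viewer.camera_info("wrist"); print(i)
E
```

```text
[ 7.6150e-01 -1.0108e+00  5.0618e+00  4.7000e-02  8.4000e-03  1.9000e-03
  4.7500e-02]
[ 7.0390e-01 -9.3400e-01  5.7851e+00  4.7000e-02  8.5000e-03  1.9000e-03
  4.8900e-02]
[ 0.5947 -0.1347 -0.2466  0.047   0.0008  0.0021  0.0462]
[ 4.8150e-01 -1.4490e-01  5.6127e+00  4.2000e-02  1.0000e-03  2.0000e-03
  4.2000e-02]
[0.4699 0.0093 0.9575 0.042  0.001  0.002  0.0419]
[ 3.9730e-01 -3.0050e-01  6.0029e+00  4.2000e-02  1.2000e-03  2.1000e-03
  4.1900e-02]
[ 5.2200e-02 -9.1000e-03  1.8258e+00  4.7000e-02  1.0900e-02  1.5000e-03
  4.5800e-02]
table z -0.00011874116895183029
{'intrinsics': array([[425.25864062,   0.        , 319.21519732],
       [  0.        , 425.25864062, 232.638799  ],
       [  0.        ,   0.        ,   1.        ]]), 'T_tool_cam': array([[ 9.74862702e-05,  9.72207092e-01,  2.34122535e-01,
         6.51747024e-02],
       [ 9.99999480e-01, -3.32546570e-04,  9.64528744e-04,
        -4.49031074e-04],
       [ 1.01557833e-03,  2.34122319e-01, -9.72206618e-01,
        -1.69883908e-01],
       [ 0.00000000e+00,  0.00000000e+00,  0.00000000e+00,
         1.00000000e+00]])}
```

View pics/crop0.png

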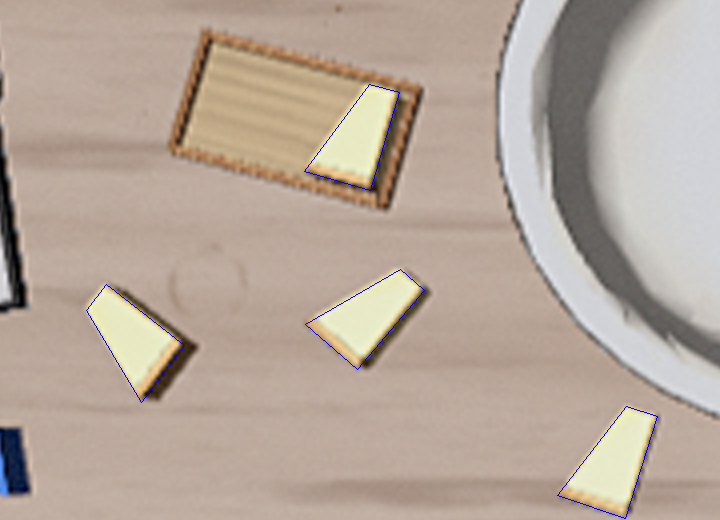

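All fits sit on the outlines, with rms about 1 mm, and the three loose wedges in the crop are the yellow ones with a rind. Next I check the clearance to the coffee machine and the IK, then look at the box with the wrist camera.

```bash
cat >> lib.py <<'E'
def tool(phi): c,s=np.cos(phi),np.sin(phi); return np.array([[-s,c,0],[c,s,0],[0,0,-1.]])
W={"A":(.4815,-.1449,-.670),"B":(.4699,.0093,.9575),"C":(.3973,-.3005,-.280)}
E
python3 - <<'E'
from lib import *
K,R,e=cam("top"); f=np.load("top0.npz"); P=cloud(f["d"],K,R,e)
p=P[(f["d"]>0)&(P[...,0]>.40)&(P[...,0]<.75)&(P[...,1]>.04)&(P[...,1]<.2)&(P[...,2]>.01)&(P[...,2]<.4)]
H={}
for x in np.arange(.42,.66,.02):
    print(round(x,2),[int(1000*np.max(np.r_[0,p[(abs(p[:,0]-x)<.01)&(abs(p[:,1]-y)<.005),2]])) for y in np.arange(.05,.17,.01)])
for n,(x,y,t) in W.items():
    for h in (0,np.pi):
        q=solver.inverse_kinematics([x,y,.05],tool(t+h)); print(n,h,None if q is None else np.round(q,2))
for h in (0,np.pi):
    q=solver.inverse_kinematics([.612,-.082,.2],tool(-.246+h)); print("box",h,None if q is None else np.round(q,2))
E
```

```text
0.42 [0, 0, 0, 0, 0, 0, 0, 0, 0, 0, 0, 0]
0.44 [0, 0, 0, 0, 0, 0, 0, 0, 0, 0, 0, 0]
0.46 [0, 0, 0, 0, 0, 0, 0, 0, 0, 0, 17, 24]
0.48 [0, 0, 0, 0, 31, 33, 226, 229, 231, 231, 230, 235]
0.5 [0, 0, 0, 0, 148, 230, 232, 231, 230, 228, 229, 231]
0.52 [0, 0, 0, 0, 150, 231, 234, 215, 214, 215, 215, 215]
0.54 [0, 0, 0, 0, 0, 232, 235, 213, 216, 217, 216, 217]
0.56 [0, 0, 0, 0, 0, 233, 237, 233, 214, 216, 215, 215]
0.58 [0, 0, 0, 0, 0, 0, 238, 236, 214, 215, 215, 216]
0.6 [0, 0, 0, 0, 0, 0, 237, 237, 214, 214, 218, 217]
0.62 [0, 0, 0, 0, 0, 0, 230, 237, 233, 213, 213, 210]
0.64 [0, 0, 0, 0, 0, 0, 173, 235, 238, 205, 210, 212]
0.66 [0, 0, 0, 0, 0, 0, 0, 233, 233, 229, 207, 205]
A 0 [ 0.53  0.51 -0.37  2.05  0.3   0.63 -0.71]
A 3.141592653589793 [ 1.16  1.03 -1.33  2.02  1.14  1.15  1.77]
B 0 [ 0.46  0.53 -0.66  2.12  0.53  0.66  0.39]
B 3.141592653589793 [ 0.11  0.45 -0.24  2.14  0.19  0.58 -2.45]
C 0 [ 0.83  0.49 -0.31  2.07  0.25  0.62  0.08]
C 3.141592653589793 [ 0.34  0.47  0.3   2.1  -0.24  0.6  -2.62]
box 0 [ 0.51  0.5  -0.58  1.67  0.31  1.06 -0.41]
box 3.141592653589793 [ 0.9   0.87 -1.33  1.65  0.86  1.34  2.32]
```

```bash
cat >> lib.py <<'E'
def look(tag):
    s=env.sense(); p,d=viewer.read_camera("wrist"); np.savez(f"{tag}.npz",p=p,d=d,R=s["tcp_rot"],e=s["ee_pos"])
    return p,d,*cam("wrist",s)
def fitbox(p,d,K,R,e,t0=-.246):
    P=cloud(d,K,R,e); z=P[...,2]
    m=((z>.011)&(z<.024)&(d>0)&(np.hypot(P[...,0]-.612,P[...,1]+.082)<.11)).astype(np.uint8)
    m=cv2.morphologyEx(m,cv2.MORPH_OPEN,np.ones((2,2),np.uint8))
    c=np.vstack(cv2.findContours(m,cv2.RETR_EXTERNAL,cv2.CHAIN_APPROX_NONE)[0])[:,0]
    q=on_plane(c,K,R,e,.018); h=cv2.convexHull(np.float32(q))[:,0]
    # keep contour points near the hull (outer edge of the wall)
    dist=np.array([cv2.pointPolygonTest(np.float32(h)*1000,tuple(map(float,x*1000)),True) for x in q])
    return *fit(q[dist<3],rect(.042,.075),[t0],.001),len(q[dist<3]),m
def overlay(name,p,K,R,e,polys):
    b=p[:,:,::-1].copy()
    for q,z in polys: cv2.polylines(b,[np.int32(project(np.c_[q,np.full(len(q),z)],K,R,e).round())],True,(255,0,0),1)
    cv2.imwrite(name,b)
def poly(x,shape=TRAP): return x[:2]+shape@Rz(x[2]).T
E
python3 - <<'E'
from lib import *
print(env.sense()["t"])
env.reach([.612,-.082,.2],tool(-.246)); s=env.sense(); print(s["t"],np.round(s["joint_positions"],2),np.round(s["ee_pos"],4))
v=look("box1"); bx,r,n,m=fitbox(*v); w,_=wedges(*v)
print("box",np.round(bx,4),r,n); [print(np.round(x,4)) for x in w]
overlay("pics/box1.png",*[v[0]],*v[2:],[(poly(bx,rect(.042,.075)),.018),(poly(bx,rect(.036,.069)),.018)]+[(poly(x),x[3]) for x in w])
E
```

```text
0.6
2.9833 [ 0.51  0.5  -0.58  1.67  0.31  1.06 -0.41] [ 0.6119 -0.0837  0.1999]
box [ 0.613  -0.0795 -0.2388] 0.0007484415079134082 480
[4.745e-01 1.130e-02 9.608e-01 4.200e-02 4.000e-04 2.300e-03 4.180e-02]
[ 7.6660e-01 -1.4680e-01  2.5293e+00  4.7000e-02  8.8000e-03  1.5000e-03
  4.7700e-02]
[ 0.5985 -0.1304 -0.2534  0.047   0.0007  0.0019  0.0466]
```

View pics/box1.png

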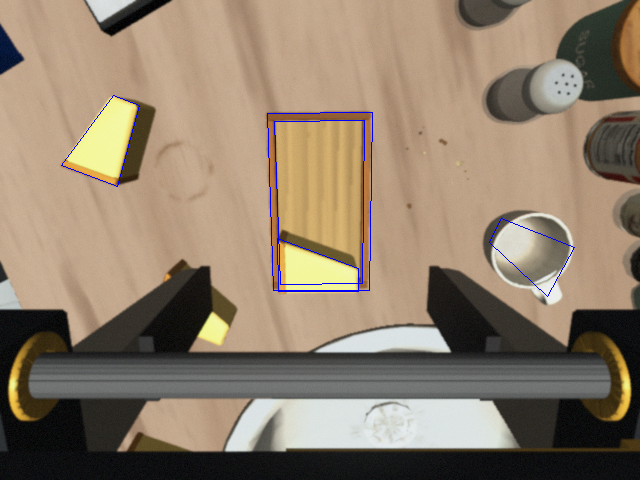

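Run:
```python
from lib import *
f=np.load("box1.npz"); p=f["p"]; c=p[95:310,250:390,::-1]
a=cv2.resize(c[:,:],None,fx=2.7,fy=2.7,interpolation=cv2.INTER_CUBIC)
K,R,e=cam("wrist",{"tcp_rot":f["R"],"ee_pos":f["e"]}); P=cloud(f["d"],K,R,e); 
z=np.clip(P[95:310,250:390,2]*1000*5,0,255).astype(np.uint8)
b=cv2.applyColorMap(cv2.resize(z,None,fx=2.7,fy=2.7,interpolation=cv2.INTER_NEAREST),cv2.COLORMAP_JET)
cv2.imwrite("pics/box1c.png",np.hstack([a,b]))
for r in range(278,300): print(r,[int(1e3*P[r,u,2]) for u in range(285,366,10)])
```

```text
278 [45, 46, 46, 46, 47, 47, 46, 46, 16]
279 [47, 46, 46, 47, 46, 45, 46, 46, 17]
280 [46, 47, 45, 47, 47, 45, 46, 46, 17]
281 [46, 45, 46, 45, 47, 46, 46, 46, 17]
282 [46, 46, 46, 47, 45, 46, 47, 46, 17]
283 [46, 47, 46, 45, 47, 47, 46, 46, 16]
284 [47, 45, 46, 46, 46, 46, 47, 46, 18]
285 [47, 46, 46, 46, 46, 47, 46, 46, 17]
286 [46, 47, 47, 47, 47, 46, 47, 46, 18]
287 [46, 47, 47, 45, 47, 45, 45, 45, 17]
288 [48, 48, 46, 46, 47, 46, 45, 47, 0]
289 [47, 45, 47, 47, 46, 47, 46, 46, 0]
290 [47, 46, 46, 47, 47, 47, 47, 45, 0]
291 [47, 47, 47, 47, 46, 46, 45, 45, 0]
292 [46, 44, 45, 44, 45, 45, 44, 44, 0]
293 [45, 0, 0, 0, 0, 0, 0, 0, 0]
294 [1, 0, 0, 0, 0, 0, -1, 0, 0]
295 [0, 0, 0, 0, -1, 0, 0, -2, 0]
296 [0, 0, 0, 0, -1, 0, 0, 0, 1]
297 [0, 0, 0, 0, -1, 0, 0, 0, -1]
298 [-2, -1, 0, 0, 0, 0, -1, 0, 0]
299 [0, 0, -1, 0, 0, 0, -1, -2, 0]
```

View pics/box1c.png

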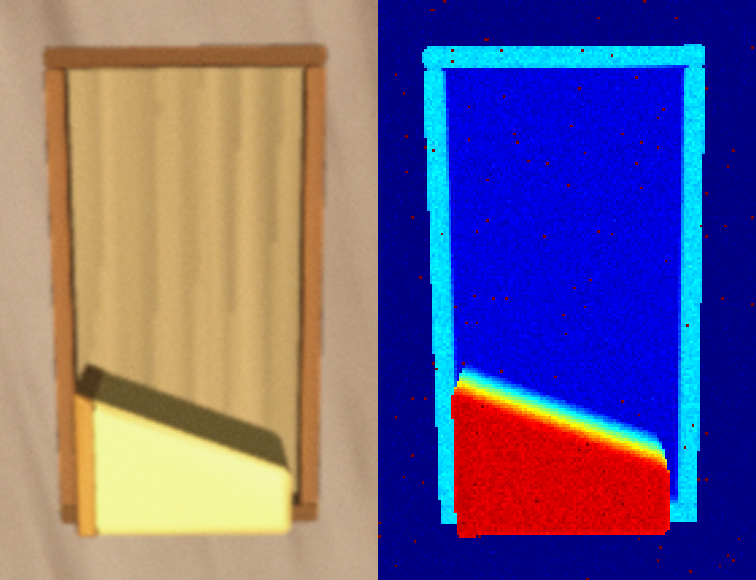

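```bash
python3 - <<'E'
s=open("lib.py").read()
s=s.replace("    c=np.vstack(cv2.findC","    m[cv2.dilate(((z>.026)&(z<.06)).astype(np.uint8),np.ones((7,7)))>0]=0; m=cv2.medianBlur(m,3)\n    c=np.vstack(cv2.findC",1)
s=s.replace("    out=[]","    out=[]",1)
s=s.replace("    n,lab,st,ce=cv2.conn","    m[(P[...,2]>.042+.0025)&(P[...,2]<.0445)]=0\n    m=cv2.medianBlur(m,3); n,lab,st,ce=cv2.conn",1)
s=s.replace("        c=max(cv2.findContours((lab==i)","        mm=cv2.medianBlur(((lab==i)&(abs(P[...,2]-med[2])<.0035)).astype(np.uint8),5)\n        c=max(cv2.findContours(mm",1).replace("mm.astype(np.uint8)","mm")
s=s.replace("    m[(P[...,2]>.042+.0025)&(P[...,2]<.0445)]=0\n","")
open("lib.py","w").write(s)
E
python3 - <<'E'
from lib import *
f=np.load("box1.npz"); K,R,e=cam("wrist",{"tcp_rot":f["R"],"ee_pos":f["e"]}); v=(f["p"],f["d"],K,R,e)
bx,r,n,m=fitbox(*v); w,_=wedges(*v); print(np.round(bx,4),r,n)
for x in w: print(np.round(x,4), "in box", np.round(np.array(x[:2]-bx[:2])@Rz(bx[2]),4), round(x[2]-bx[2],3))
print(project(np.c_[poly(bx,rect(.042,.075)),[.018]*4],K,R,e))
E
```

```text
[ 0.6132 -0.0796 -0.2352] 0.00076815806173223 501
[4.739e-01 1.140e-02 9.632e-01 4.200e-02 3.000e-04 2.300e-03 4.180e-02] in box [-0.1566  0.0561] 1.198
[ 7.6500e-01 -1.5980e-01  5.3182e+00  4.7000e-02  8.3000e-03  1.5000e-03
  4.7800e-02] in box [ 0.1663 -0.0426] 5.553
[ 5.980e-01 -1.311e-01 -2.435e-01  4.700e-02  4.000e-04  1.900e-03
  4.660e-02] in box [-0.0027 -0.0536] -0.008
[[273.61635538 290.59367097]
 [369.16065831 289.46465065]
 [371.86796206 112.20036685]
 [266.44497772 113.63561797]]
```

```bash
cat >> lib.py <<'E'
BOX=np.array([.6132,-.0796,-.2375])
def say(m):
    s=env.sense(); print(m,round(s["t"],2),"tcp",np.round(s["ee_pos"],4),"q",np.round(s["joint_positions"],2),"F",np.round(s["wrist_force"],1),"w",round(s["gripper_width"],4),"g",round(s["grasp_force"],1)); return s
def line(p,R,rate=.15):
    """straight move, then take out the standing error (xy)"""
    p=np.array(p,float); env.movel(p,R,rate=rate); return p-env.sense()["ee_pos"]
def see(x,y,t,flip,tag,z=.2,go=True):
    if go: env.reach([x,y,z],tool(t+flip))
    v=look(tag); w,_=wedges(*v); w=[a for a in w if np.hypot(a[0]-x,a[1]-y)<.03]
    a=min(w,key=lambda a:a[4]); print(tag,np.round(a,4)); return np.array([a[0],a[1],t+(a[2]-t+np.pi)%(2*np.pi)-np.pi])
def pick(a,flip,z=.017,squeeze=20,lift=.10):
    R=tool(a[2]+flip); err=line([a[0],a[1],.075],R,.2)
    line([a[0]+err[0],a[1]+err[1],z],R,.12); say("down")
    effector.grasp(squeeze); say("grasped"); p=env.sense()["ee_pos"]; env.movel([p[0],p[1],lift],R,rate=.2); say("lift")
def boxpt(x,y): return BOX[:2]+Rz(BOX[2])@np.array([x,y])
E
python3 - <<'E'
from lib import *
a=see(*W["C"],np.pi,"C1"); s=say("above C"); pick(a,np.pi)
v=look("C2"); cv2.imwrite("pics/C2.png",np.hstack([cv2.resize(np.load("C1.npz")["p"][:,:,::-1],(400,300)),cv2.resize(v[0][:,:,::-1],(400,300))]))
E
```

```text
C1 [ 0.3992 -0.3002 -0.2786  0.042   0.0004  0.0019  0.0417]
above C 5.83 tcp [ 0.3975 -0.3004  0.2   ] q [ 1.57  0.61 -1.32  1.93  0.66  1.14  2.85] F [ 0.9 -0.6 -0.5] w 0.0917 g 0.0
down 7.24 tcp [ 0.399  -0.3003  0.0176] q [ 1.36  0.82 -1.01  2.04  0.97  0.85  2.63] F [ 0.4  0.7 -0.1] w 0.0917 g 0.0
grasped 7.78 tcp [ 0.3987 -0.3005  0.0174] q [ 1.36  0.82 -1.01  2.04  0.97  0.85  2.63] F [-0.3 -0.6  3. ] w 0.0639 g 20.0
lift 8.34 tcp [ 0.3978 -0.3007  0.0991] q [ 1.45  0.72 -1.15  2.01  0.82  0.98  2.74] F [-0.1  0.5 -1.3] w 0.0637 g 20.0
```

View pics/C2.png

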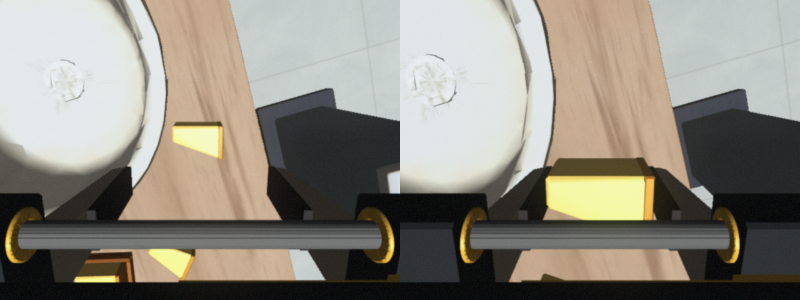

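The left half shows C from above. The right half shows it squarely gripped between the pads at about (600,195). Next I carry it to slot 1.

```bash
cat >> lib.py <<'E'
def place(x,y0,y1,z=.0235):
    R=tool(BOX[2]); p=boxpt(x,y0); env.reach([*p,.1],R); env.pause(.1); s=say("over box"); err=np.r_[p-s["ee_pos"][:2]]
    e2=line([*(p+err),.045],R,.15); err=err+e2[:2]; line([*(p+err),z],R,.06); s=say("low"); print("in box",np.round((s["ee_pos"][:2]-BOX[:2])@Rz(BOX[2]),4))
    if abs(s["wrist_force"][2])>12: print("HIGH FORCE"); return False
    q=boxpt(x,y1); env.movel([*(q+err),z],R,rate=.03); s=say("pushed"); print("in box",np.round((s["ee_pos"][:2]-BOX[:2])@Rz(BOX[2]),4)); return True
def leave(z=.2):
    effector.release(); p=env.sense()["ee_pos"]; env.movel([p[0],p[1],z],tool(BOX[2]),rate=.25); say("left")
E
python3 - <<'E'
from lib import *
q=solver.inverse_kinematics([*boxpt(0,-.011),.1],tool(BOX[2])); print(np.round(q,2))
if place(-.001,-.011,-.016):
    leave(); v=look("C3"); w,_=wedges(*v)
    for x in w: print(np.round(x,4), "in box", np.round(np.array(x[:2]-BOX[:2])@Rz(BOX[2]),4), round(x[2]-BOX[2],3))
    bx=fitbox(*v); print(np.round(bx[0],4),bx[1])
    cv2.imwrite("pics/C3.png",v[0][60:360,180:460,::-1].repeat(2,0).repeat(2,1))
E
```

```text
[ 0.39  0.59 -0.4   1.75  0.29  0.86 -0.38]
over box 11.12 tcp [ 0.6094 -0.0904  0.0998] q [ 0.39  0.59 -0.41  1.75  0.29  0.86 -0.38] F [ 0.6 -0.2 -2.8] w 0.0638 g 20.0
low 12.15 tcp [ 0.6095 -0.0897  0.0232] q [ 0.36  0.69 -0.36  1.78  0.35  0.73 -0.42] F [-0.4 -0.2 -1.1] w 0.0639 g 20.0
in box [-0.0012 -0.0107]
pushed 12.47 tcp [ 0.6085 -0.0949  0.0236] q [ 0.37  0.69 -0.36  1.78  0.35  0.73 -0.42] F [ 0.5  0.8 -1.7] w 0.0641 g 20.2
in box [-0.001 -0.016]
left 13.91 tcp [ 0.6076 -0.0947  0.1987] q [ 0.43  0.47 -0.45  1.68  0.23  1.04 -0.32] F [-0.3  0.7 -0.8] w 0.0922 g 0.0
[4.738e-01 1.140e-02 9.614e-01 4.200e-02 3.000e-04 2.400e-03 4.180e-02] in box [-0.1569  0.0557] 1.199
[ 7.647e-01 -1.600e-01  5.346e+00  4.700e-02  8.500e-03  1.600e-03
  4.790e-02] in box [ 0.1661 -0.0426] 5.584
[ 0.6133 -0.0795 -0.2338] 0.000950622896743295
```

View pics/C3.png

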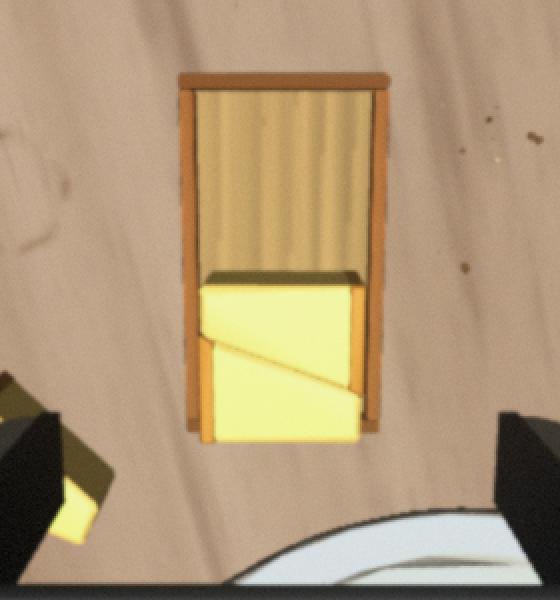

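Slot 1 is packed flush against wedge_0. Next I measure its free edge and pick wedge A for slot 2.

Run:
```python
from lib import *
f=np.load("C3.npz"); K,R,e=cam("wrist",{"tcp_rot":f["R"],"ee_pos":f["e"]}); P=cloud(f["d"],K,R,e)
m=((abs(P[...,2]-.0465)<.004)&(np.hypot(P[...,0]-.6,P[...,1]+.11)<.06)).astype(np.uint8); m=cv2.medianBlur(m,5)
c=max(cv2.findContours(m,cv2.RETR_EXTERNAL,cv2.CHAIN_APPROX_NONE)[0],key=len)[:,0]
q=(on_plane(c,K,R,e,.047)-BOX[:2])@Rz(BOX[2]); print("pair y",np.percentile(q[:,1],[2,50,98]),"x",np.percentile(q[:,0],[2,98]))
a=see(.4855,-.143,-.67,0,"A1"); pick(a,0)
```

```text
pair y [-0.06651361 -0.03388489 -0.00347388] x [-0.03434273  0.03067448]
A1 [ 4.848e-01 -1.428e-01 -6.658e-01  4.200e-02  4.000e-04  2.000e-03
  4.170e-02]
down 16.01 tcp [ 0.4845 -0.1432  0.0177] q [ 0.45  0.56 -0.28  2.06  0.28  0.56 -0.7 ] F [ 0.4 -1.  -0.2] w 0.0921 g 0.0
grasped 16.54 tcp [ 0.4842 -0.1433  0.0174] q [ 0.45  0.56 -0.28  2.06  0.28  0.56 -0.7 ] F [-0.6 -0.8  4. ] w 0.0641 g 20.0
lift 17.11 tcp [ 0.4835 -0.1434  0.0994] q [ 0.51  0.42 -0.35  2.03  0.21  0.73 -0.63] F [-0.7  0.1 -1. ] w 0.0642 g 20.0
```

Run:
```python
from lib import *
q=solver.inverse_kinematics([*boxpt(0,.0125),.1],tool(BOX[2])); print(np.round(q,2))
if place(-.001,.0125,.008):
    leave(); v=look("A3"); K,R,e=v[2:]; P=cloud(v[1],K,R,e)
    m=((abs(P[...,2]-.0465)<.004)&(np.hypot(*(np.moveaxis(P[...,:2]-boxpt(0,0),-1,0)))<.09)).astype(np.uint8); m=cv2.medianBlur(m,5)
    c=max(cv2.findContours(m,cv2.RETR_EXTERNAL,cv2.CHAIN_APPROX_NONE)[0],key=len)[:,0]
    q=(on_plane(c,K,R,e,.047)-BOX[:2])@Rz(BOX[2]); print("trio y",np.percentile(q[:,1],[2,50,98]),"x",np.percentile(q[:,0],[2,98]))
    cv2.imwrite("pics/A3.png",v[0][60:360,180:460,::-1].repeat(2,0).repeat(2,1))
# clearance for B drag
for phi in (.4,.5,.6):
    th=.9615; c=np.array([.4738,.0114])
    for sh in (0,):
        poly_t=(poly((*c,th))-c)@Rz(phi); x=np.linspace(0,1,200)[:,None]
        pts=np.vstack([poly_t[i]*(1-x)+poly_t[(i+1)%4]*x for i in range(4)]); s=pts[abs(pts[:,1])<11]
        ext=.0945*np.sin(phi)+.0375*np.cos(phi); print(phi,s[:,0].min(),s[:,0].max(),"body ymax rel",ext)
```

```text
[ 0.38  0.6  -0.44  1.74  0.32  0.87 -0.44]
over box 17.87 tcp [ 0.6135 -0.0686  0.0987] q [ 0.38  0.6  -0.43  1.75  0.32  0.87 -0.44] F [-0.   0.3 -1.4] w 0.0634 g 20.0
low 18.89 tcp [ 0.6167 -0.0654  0.0231] q [ 0.34  0.7  -0.39  1.77  0.37  0.74 -0.48] F [ 0.   0.6 -0.6] w 0.0637 g 20.0
in box [0.0001 0.0146]
pushed 19.19 tcp [ 0.6157 -0.0704  0.0235] q [ 0.35  0.7  -0.39  1.77  0.37  0.74 -0.48] F [-0.6 -0.1 -0.6] w 0.064 g 20.0
in box [0.0003 0.0095]
left 20.63 tcp [ 0.6148 -0.07    0.1986] q [ 0.41  0.49 -0.48  1.67  0.25  1.05 -0.38] F [ 0.3  0.1 -0.1] w 0.0918 g 0.0
trio y [-0.06655374 -0.01503663  0.04053709] x [-0.03430003  0.03144765]
0.4 -0.04412524356415897 0.03347611391362973 body ymax rel 0.07133982062327567
0.5 -0.04290167210630973 0.03399583839098468 body ymax rel 0.07821505946898616
0.6 -0.04124944132218158 0.03417588768866703 body ymax rel 0.08430879929494378
```

View pics/A3.png

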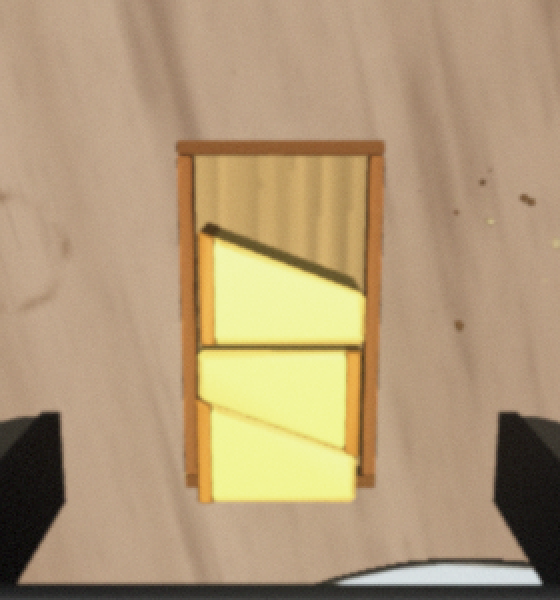

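Three wedges are in, with a gap of about 1.5 mm between the second and third, which is fine. Wedge B is too near the coffee machine for a square grasp, because the gripper body would strike the machine. I will straddle it skewed, drag it 55 mm towards -y, then regrasp.

Run:
```python
from lib import *
R=tool(.45+np.pi)
q=solver.inverse_kinematics([.465,-.05,.14],R); print(np.round(q,2))
if q[2]<-1.0 or abs(q[6])>2.8: raise SystemExit("branch")
env.goto_joints(q); say("pre")
g=np.array([.4703,.0095])
err=line([*g,.1],R,.15); print(err); say("over B")
line([*(g+err[:2]),.014],R,.12); say("down B")
effector.grasp(8); say("closed"); p=env.sense()["ee_pos"]
env.movel([p[0]-.01,p[1]-.055,p[2]],R,rate=.1); say("dragged")
effector.release(); p=env.sense()["ee_pos"]; env.movel([p[0],p[1],.2],R,rate=.25); say("up")
v=look("B1"); w,_=wedges(*v); [print(np.round(x,4)) for x in w]
```

```text
[ 0.05  0.27 -0.02  2.1   0.01  0.77 -2.66]
pre 22.65 tcp [ 0.4652 -0.0499  0.1399] q [ 0.05  0.27 -0.02  2.1   0.01  0.77 -2.66] F [-0.4 -0.5  1.2] w 0.0917 g 0.0
[-0.00014106  0.00048111 -0.00010922]
over B 23.28 tcp [0.4704 0.009  0.1001] q [-0.05  0.34 -0.05  2.12  0.02  0.68 -2.81] F [ 0.1  0.4 -0.3] w 0.0918 g 0.0
down B 24.15 tcp [0.4707 0.0098 0.0145] q [-0.06  0.5  -0.04  2.16  0.04  0.48 -2.82] F [-0.1 -0.7 -0.1] w 0.0916 g 0.0
closed 24.55 tcp [0.4703 0.0099 0.0145] q [-0.06  0.5  -0.04  2.16  0.04  0.48 -2.82] F [-1.7 -0.5  5.7] w 0.074 g 7.2
dragged 25.26 tcp [ 0.4601 -0.046   0.0146] q [ 0.06  0.49 -0.04  2.17  0.04  0.48 -2.7 ] F [-2.1 -4.7  5.1] w 0.0741 g 7.6
up 26.6 tcp [ 0.4593 -0.0446  0.1989] q [ 0.07  0.17 -0.05  2.06  0.01  0.91 -2.68] F [-0.6  0.4 -0.4] w 0.0918 g 0.0
[ 4.639e-01 -4.450e-02  9.432e-01  4.200e-02  5.000e-04  2.000e-03
  4.180e-02]
```

Run:
```python
from lib import *
q=solver.inverse_kinematics([.4639,-.0445,.2],tool(.943+np.pi)); print(np.round(q,2))
a=see(.4639,-.0445,.9432,np.pi,"B2"); pick(a,np.pi)
q=solver.inverse_kinematics([*boxpt(0,.054),.1],tool(BOX[2])); print(np.round(q,2))
```

```text
[ 0.12  0.18 -0.11  2.05  0.02  0.91 -2.2 ]
B2 [ 4.642e-01 -4.450e-02  9.398e-01  4.200e-02  4.000e-04  1.900e-03
  4.170e-02]
down 28.64 tcp [ 0.4642 -0.0445  0.0177] q [ 0.09  0.49 -0.08  2.16  0.08  0.49 -2.25] F [ 0.3 -0.2 -0.5] w 0.092 g 0.0
grasped 29.18 tcp [ 0.4639 -0.0445  0.0174] q [ 0.09  0.49 -0.08  2.16  0.08  0.49 -2.25] F [-0.8 -0.1  4.7] w 0.0638 g 20.0
lift 29.74 tcp [ 0.4633 -0.0446  0.0994] q [ 0.11  0.34 -0.1   2.13  0.05  0.68 -2.23] F [ 0.6  0.2 -1.3] w 0.0642 g 20.0
[ 0.36  0.63 -0.51  1.72  0.38  0.89 -0.55]
```

```bash
sed -i 's/env.pause(.1); s=say("over box")/env.pause(.5); s=say("over box")/' lib.py
python3 - <<'E'
from lib import *
if place(-.001,.0530,.0515):
    leave(); v=look("B3"); K,R,e=v[2:]; P=cloud(v[1],K,R,e)
    m=((abs(P[...,2]-.0465)<.004)&(np.hypot(*(np.moveaxis(P[...,:2]-boxpt(0,0),-1,0)))<.09)).astype(np.uint8); m=cv2.medianBlur(m,5)
    q=(P[m>0][:,:2]-BOX[:2])@Rz(BOX[2]); z=P[m>0][:,2]
    print("y",np.percentile(q[:,1],[1,99]),"x",np.percentile(q[:,0],[1,99]))
    for lo in np.arange(-.065,.065,.013): k=(q[:,1]>lo)&(q[:,1]<lo+.013); print(round(lo,3),k.sum(),np.round(np.median(z[k]),4),[round(float(np.median(z[k&(abs(q[:,0]-c)<.008)])),4) for c in(-.02,0,.02)])
    cv2.imwrite("pics/B3.png",v[0][60:360,180:460,::-1].repeat(2,0).repeat(2,1))
E
```

```text
over box 31.73 tcp [ 0.6247 -0.0278  0.1001] q [ 0.36  0.62 -0.51  1.73  0.38  0.89 -0.55] F [-0.6 -0.4 -2. ] w 0.0638 g 20.0
low 32.75 tcp [ 0.6243 -0.0281  0.0232] q [ 0.33  0.73 -0.46  1.76  0.44  0.76 -0.59] F [-0.6  0.6 -1.2] w 0.0638 g 20.0
in box [-0.0013  0.0527]
pushed 33.0 tcp [ 0.6241 -0.0298  0.0235] q [ 0.33  0.72 -0.46  1.76  0.44  0.76 -0.59] F [-0.2  0.2 -1.3] w 0.0639 g 20.0
in box [-0.0011  0.0509]
left 34.44 tcp [ 0.6232 -0.0299  0.1986] q [ 0.4   0.51 -0.56  1.65  0.3   1.06 -0.49] F [-0.7  0.  -0.9] w 0.0917 g 0.0
y [-0.06144825  0.06356711] x [-0.03290388  0.03009451]
-0.065 913 0.0467 [0.0467, 0.0466, 0.0467]
-0.052 1137 0.0466 [0.0467, 0.0466, 0.0464]
-0.039 1177 0.0466 [0.0464, 0.0465, 0.0467]
-0.026 1179 0.0466 [0.0465, 0.0467, 0.0467]
-0.013 1203 0.0462 [0.0462, 0.0462, 0.0461]
-0.0 1233 0.0467 [0.0467, 0.0467, 0.0467]
0.013 1270 0.0466 [0.0467, 0.0468, 0.0464]
0.026 1298 0.0465 [0.0466, 0.0463, 0.0467]
0.039 1309 0.0467 [0.0467, 0.0468, 0.0468]
0.052 1333 0.0466 [0.0466, 0.0466, 0.0466]
```

View pics/B3.png

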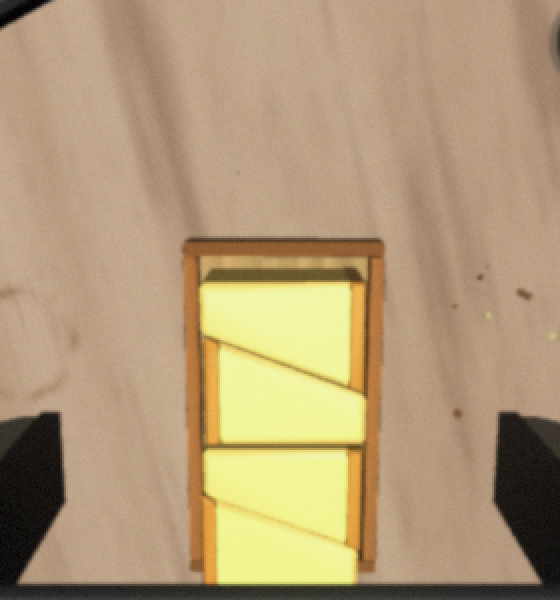

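All four wedges lie flat, with their tops uniform at 46–47 mm. They sit inside the walls, alternate head to tail, and the gripper is clear.

Run:
```python
from lib import *
print(workorder.finish_job())
```

```text
the job is handed in; nothing more can be done
None
```

I packed all four wedges flat in the box, alternately head to tail, and handed the job in at about 35 s; the shakers and cup were never touched, and the hand-in returned no verdict.

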